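# Load the inclined ring magazine

### The arm

A 6-joint arm with a two-finger parallel gripper is mounted at the origin on a cart in front of the work surface, level with it; the furniture and walls round the work are solid. World frame = base frame: x ahead of the robot, y to its left, z up, the work surface at z = 0. Lengths are in m, angles in degrees, forces in N, time in s.
With the tool pointing down it reaches from about 0.375 to 0.9 m from the base axis. Payload 3.1 kg.
Tool frame: the origin (TCP) lies on the centre line of the jaws, within the pads' length; the fingertips stand 25 mm ahead of it and the grasp point (between the pads) lies 6 mm ahead of it; z points along the fingers, y is the line along which they close (so a half turn about z gives the same grasp; the last joint's range is limited). The gripper opens to 87 mm and grips with 3 to 60 N. Pads are 19 mm wide; open, the fingers measure 117 mm over their backs; the gripper's body (75 mm by 190 mm) begins 51 mm behind the grasp point.
Start: joints at [-75.086, 30.224, 82.088, -0, 67.689, -10.227], TCP at [0.266, -0.566, 0.248] pointing down, gripper open.
Joint ranges: [-176.69, 176.69], [-43.24, 126.21], [12.49, 139.97], [-82, 262], [0, 151.66], [-163.58, 163.58]. Speed limits (degrees/s): [159.86, 159.86, 180, 180, 180, 180].

### API

Orientations are given as a 3x3 rotation matrix whose columns are the frame's x, y, z axes.
In Python, from rig import read_state, capture, camera_params, hand_in gives the robot as it stands.
- The arm moves only by the tool apply_moves, never from a script. Its argument "rows" is a list of rows, each an object of numbers: "x", "y", "z": the shift along the tool's x, y, z in mm; "rx", "ry", "rz": the turn, a rotation vector about the tool's x, y, z in units of 6 degrees (1.0 is 6 degrees); "claw": the closure in counts, from 0 (fully open) to 255 (shut). A call has 1 to 10 rows; each row is the pose to reach, as a shift and turn from the pose commanded when the call began, along the tool's axes at that moment; what a row does not reach only later rows make up. A row lasts 1/8 s, in which the tool goes at most 62.5 mm and 10.7 degrees, less where a joint would pass 70% of its speed; a pose out of reach is approached as far as the arm can. A call with a gripper value outside its range is refused whole. The fingers move at their own pace and stop on an object; the grip force is fixed at half the most. Time passes only in rows, so rows that repeat a pose let the fingers close. It gives the time, the measured TCP pose, the force, the opening and the grip force at its end, in the units of the state.
- read_state(): the state, without advancing time (a new reading comes with each control period).
- capture(name): name is "side" or "top" or "wrist"; returns (picture, depth): 480x640x3 uint8, red, green, blue; 480x640 float32, m along the optical axis (not along the pixel's ray), 0 where there is no reading.
- camera_params(name): a dict with "fx", "fy", "cx", "cy" (pixels), "xyz" and "orientation" of the camera in the world. Camera axes: x right, y up, looking along -z (the intrinsics and any distortion apply to the point x, -y, -z); pixel columns grow to the right and rows downward; lengths in m; the calibration is good to about 2 mm. A picture is of the moment at which its call begins: read the wrist's pose just before it. camera_params takes no time and is no camera call; for the wrist camera it gives the pose at the moment of the call.
- hand_in(): hands the job in; it is judged then, once.
The state is a dict: "time_s": time; "joint_positions": joint angles; "qvel": joint speeds; "tau": joint torques, N m; "position": TCP position; "tcp_rot": TCP orientation; "force": force on the tool from outside, world axes, zero at the start; "moment": the same for the moment, N m; "opening": opening from 0.0 (shut) to 1.0 (fully open); "grasp_force": force on a finger pad.
Only numpy, scipy, OpenCV 4.12 (cv2) and the standard library are available. Lean on these libraries where they do the work, as an engineer would, in place of code of your own. Each camera call takes 0.05 s, during which the arm holds its last target. There are 200 camera calls.

### The job

Load the two spacer rings flat into the inclined clear magazine tube, the blue one first and the yellow one on top of it. The grey follower inside is stiff: press the column gently down until it stops firmly and the red pin on the stand has risen fully, then let go. Leave the jar, the dish, the amber bottle and the red marker where they are.

Things in the scene. Friction and masses are not known exactly. Their poses are not given: they have to be found in the camera images.
- magazine: fixed grey stand: base plate 130 (x) x 106 (y) x 10 mm on the worktop, origin at the centre of its underside; carries the inclined clear tube, which leans toward the stand's own -x (roughly toward the robot), and on its -y edge a small steel bush with the red indicator pin
- tube: fixed clear tube, bore 59, outer diameter 67 mm; origin at the centre of its mouth, some 95 mm above the worktop; z out of the mouth along the bore, 25 degrees from vertical. In it a grey follower disc (58 mm across) carries the rings; its top starts 7 to 27 mm below the rim and its firm stop is set at 27 to 41 mm (both differ, not reported). Pushes up to 30 N along the bore are safe
- home_pin (a joint): red indicator pin, 8 mm across, in its bush: value is how far it stands out (m). 0 until the last 3 mm of the follower's travel, over which it rises to 8 mm and stays. The follower slides against about 6 N along the bore, the last 3 mm against about 10 N, then stops firmly, and stays wherever it is left; travel 14 to 20 mm. Do not handle the pin
- blue_ring: loose blue plastic spacer ring, outer diameter 56 mm, 12 mm thick, edges chamfered 1.5 mm, with a 12 mm hole too small for a finger; 45 g, lies flat on the worktop. Origin at its very centre (6 mm above its underside), z along its axis; both faces are alike. Held by the upper half of its rim, the lower half stays free to enter the tube
- yellow_ring: loose yellow plastic spacer ring, same size, mass and origin as the blue one
- specimen_jar: bystander: clear specimen jar with white lid, 43 mm across, 48 mm tall, origin at the centre of its underside
- petri_dish: bystander: petri dish, 64 mm across, 15 mm tall, origin at the centre of its underside
- amber_bottle: bystander: amber dropper bottle with black cap, 34 mm across, 70 mm tall, origin at the centre of its underside
- marker_red: bystander: red and white marker lying along its y axis, 14 x 132 x 15 mm, origin at the centre of its underside
Mind the look-alikes: they are no part of the job. Of the things that look like the magazine, take the one that is farthest to the robot's right at the start. There is more than one size of the yellow_ring; the job needs the smaller.

How it is judged:
By the outcome, as a careful person would: the job done as asked, in the order asked, and still so for the second after the job is handed in, with the robot touching nothing.
It also fails if it takes over 58 s, if anything falls off the work surface, if the arm or the gripper's body presses on something with over 40 N, if the wrist force passes 120 N, or if a joint passes its speed limit or range.

## Working session

There is one attempt and no reset: what is moved stays moved. The work goes in short steps, Python scripts to look and compute and a tool call to move; the robot and the scene stay as the last step left them, time stands still between calls to the robot, and variables do not carry over. Pictures are saved under pics/ and viewed, at most 10 in all, crops included, and the job is handed in when it is done.

Besides the shell and the picture viewer there is one more tool, called after ">>>" by a JSON object that holds its "api" and its "payload". apply_moves: Moves the arm, as the interface text tells. Its arguments: {"type":"object","properties":{"rows":{"type":"array"}},"required":["rows"]}

```bash
mkdir -p pics; ls
cat > h.py <<'E'
import numpy as np, cv2
from rig import *
def snap(n,f):
    P=camera_params(n); im,d=capture(n)
    np.savez(f'{f}.npz',im=im,d=d,**{k:np.array(v) for k,v in P.items() if k in('fx','fy','cx','cy','xyz','orientation')})
    cv2.imwrite(f'pics/{f}.png',im[:,:,::-1]); return im,d,P
def load(f):
    z=np.load(f'{f}.npz'); return z['im'],z['d'],{k:z[k] for k in('fx','fy','cx','cy','xyz','orientation')}
def cloud(d,P):
    v,u=np.mgrid[:d.shape[0],:d.shape[1]]
    c=np.stack([(u-P['cx'])/P['fx']*d,-(v-P['cy'])/P['fy']*d,-d],-1)
    return c@np.array(P['orientation']).T+np.array(P['xyz'])
def ray(P,u,v,z):
    r=np.array(P['orientation'])@np.array([(u-P['cx'])/P['fx'],-(v-P['cy'])/P['fy'],-1.]); o=np.array(P['xyz'])
    return o+r*(z-o[2])/r[2]
E
python3 - <<'E'
from h import *
for n in('top','side'):
    im,d,P=snap(n,n+'0'); print(n,P)
s=read_state();print(s['time_s'],s['position'],s['tcp_rot'],s['opening'])
E
```

```text
pics
top {'fx': 540.1690210931995, 'fy': 540.1690210931995, 'cx': 315.34616742187325, 'cy': 246.05013163586827, 'xyz': array([ 0.47535772, -0.02534511,  1.33171726]), 'orientation': array([[-0.02785605,  0.9982373 , -0.05240551],
       [-0.99943442, -0.02880079, -0.01735936],
       [-0.01883808,  0.0518923 ,  0.998475  ]])}
side {'fx': 512.1648487632602, 'fy': 512.1648487632602, 'cx': 320.99516083672756, 'cy': 243.02660736461186, 'xyz': array([0.13398042, 0.74576907, 0.7138801 ]), 'orientation': array([[-0.87120084,  0.30422639, -0.3852991 ],
       [-0.49064727, -0.51309413,  0.70427244],
       [ 0.01656356,  0.80260869,  0.59627589]])}
0.1 [ 0.26540752 -0.56515949  0.24665635] [[ 9.05260123e-01  4.24857417e-01 -5.33735219e-04]
 [ 4.24857619e-01 -9.05258131e-01  1.92875595e-03]
 [ 3.36278123e-04 -1.97278732e-03 -9.99997998e-01]] 1.0043122190269842
```

View pics/top0.png

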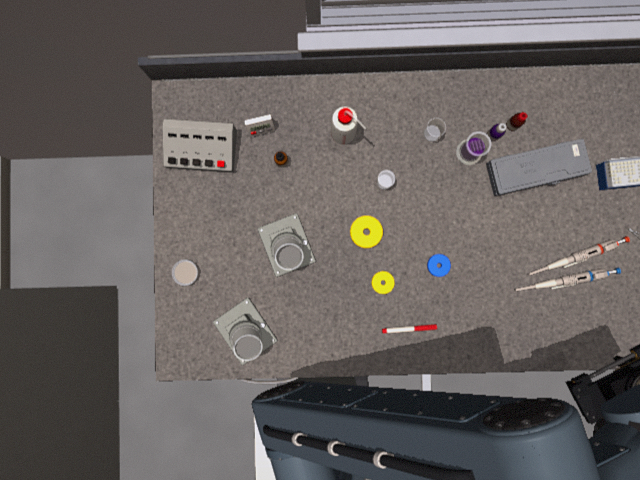

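View pics/side0.png

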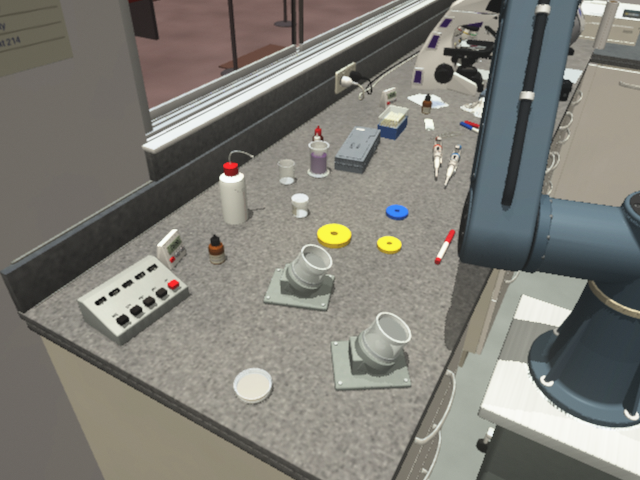

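Top view: two stands, at (288,248) and (245,335). Image right is −y, so the target is the one at (288,248). The blue ring is at (439,265), the small yellow at (383,282), the large yellow at (367,232).

Run:
```python
from h import *
im,d,P=load('top0'); C=cloud(d,P)
hsv=cv2.cvtColor(im,cv2.COLOR_RGB2HSV)
for n,lo,hi in(('blue',(100,150,80),(120,255,255)),('yel',(25,150,80),(35,255,255))):
    m=cv2.inRange(hsv,lo,hi); k,l,st,ce=cv2.connectedComponentsWithStats(m)
    for i in range(1,k):
        if st[i,4]>80:
            p=ray(P,*ce[i],0.012); print(n,ce[i],st[i],p, 'depthz',np.median(C[l==i],0), 'diam_mm',st[i,2]*1.32/540*1000)
im2,d2,P2=load('side0')
cv2.imwrite('pics/c1.png',np.hstack([cv2.resize(im[205:285,248:328],(400,400),interpolation=2),cv2.resize(im2[235:315,260:340],(400,400),interpolation=2)])[:,:,::-1])
for q in((284,215),(310,265),(276,275),(263,240)): print('plate pt',q,C[q[1],q[0]])
# height map in magazine area
Z=C[205:285:4,248:328:4,2]*1000; print(Z.astype(int))
```

```text
blue [438.54936709 264.9443038 ] [427 254  24  23 395] [ 0.48998623 -0.30067771  0.012     ] depthz [ 0.48966999 -0.300938    0.01053113] diam_mm 58.666666666666664
yel [366.09431525 231.33591731] [350 216  33  32 774] [ 0.57706905 -0.12750595  0.012     ] depthz [ 0.57671292 -0.12719383  0.01582117] diam_mm 80.66666666666666
yel [382.6437659 282.1221374] [372 271  23  23 393] [ 0.45206379 -0.16363015  0.012     ] depthz [ 0.45202516 -0.16408137  0.01069064] diam_mm 56.22222222222223
plate pt (284, 215) [ 0.62512466  0.07373683 -0.0051245 ]
plate pt (310, 265) [ 0.49889562  0.0123191  -0.00113899]
plate pt (276, 275) [0.47659601 0.09611203 0.00739723]
plate pt (263, 240) [0.56332737 0.12580033 0.00980561]
[[ -2   1   4   0  -4   0  -2   5   0   2  -1   0  -2   2  -6   2  -5  -2
    1  -4]
 [  2  -2  -1   0  -3   0   0  -1  -3  -2  -4  -2  -1   1  -9   0   0   0
    1  -2]
 [  1   3  -1  -1  -2  -7   0   5   4  -3  -2   1   0  -5  -1   0  -3  -6
   -3   1]
 [  1   0  -1   0  -4  -1   3   2  -5  -2   8   5   9   0   0  -1   0   0
   -2  -1]
 [ -1  -3   0  -2  -3  -3  -3   5   8  11   6
[... 615 characters left out ...]
  -2  -9
   -5   0]
 [  1  -2   1  -3  -4   7  48 105  80  81  82  76  74  74   6   9  10  -1
   -6  -2]
 [  1  -4   0  -1   0   7   7  96  77  76  70  72  67  70   8   9   5  -1
    0  -6]
 [  0   0  -4  -3   0   1  13  92  75  71  71  68  70  75  10   7  10   1
    0   0]
 [  0   3  -3  -2   0   0   8   7  83  67  65  64  70   4   9   0  -3  -5
    0   3]
 [-12   0   2   1  -1  -2  -1   9   9  84  84  79  11   0  -2   0  -2  -2
    1   0]
 [  0  -2   0   1   0  -2   0  10   9   9  -1  -6   0   1   2  -5   0   4
   -2   2]
 [ -3   1   0  -2  -5   0   0   3  -1  -3  -1   1   1   1  -2  -1   0   3
   -3  -2]
 [ -3  -4  -5  -1   2   0   0   0   2  -2  -1   0  -3  -1   0   0  -3   5
    0   1]]
```

View pics/c1.png

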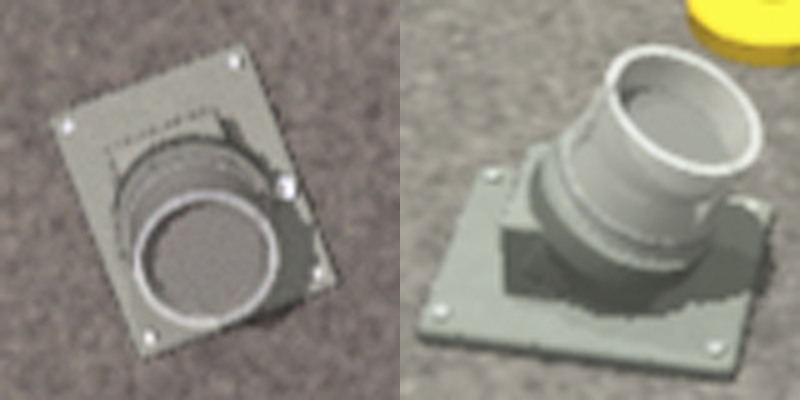

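```bash
cat > fit.py <<'E'
from h import *
from scipy.optimize import least_squares
def proj(P,X):
    c=(np.atleast_2d(X)-P['xyz'])@np.array(P['orientation']); return np.stack([P['cx']+P['fx']*c[:,0]/-c[:,2],P['cy']-P['fy']*c[:,1]/-c[:,2]],1)
E
python3 - <<'E'
from fit import *
_,_,P=load('top0');_,_,Q=load('side0')
cc=np.array([(240,45),(52,120),(145,357),(338,290)])/5-.4+[248,205]
W=np.array([ray(P,*c,0.01) for c in cc]); print(W.round(4))
ctr=W.mean(0); ax=(W[0]-W[3]+W[1]-W[2])/2; ay=(W[1]-W[0]+W[2]-W[3])/2
print('centre',ctr,'len',np.linalg.norm(ax),np.linalg.norm(ay),'yaw',np.degrees(np.arctan2(ax[1],ax[0])),np.degrees(np.arctan2(-ay[0],ay[1])))
# side plate corners crop: (485,165),(772,200),(735,375),(418,338)
yaw=np.arctan2(ax[1]-ay[0],ax[0]+ay[1]); X=np.array([np.cos(yaw),np.sin(yaw),0]);Y=np.array([-X[1],X[0],0]);print('yaw',np.degrees(yaw))
az=np.cos(np.radians(25))*np.array([0,0,1])-np.sin(np.radians(25))*X; u=np.cross(Y,az)
t=np.linspace(0,2*np.pi,361)
def bb(P,c):
    p=proj(P,c+.0335*(np.outer(np.cos(t),u)+np.outer(np.sin(t),Y))); return np.array([p[:,0].min(),p[:,0].max(),p[:,1].min(),p[:,1].max()])
bt=np.array([134,278,190,326])/5-.4+[248,248,205,205]
bs=np.array([607-400,763-400,47,174])/5-.4+[260,260,235,235]
for sel in('both','top','side'):
    f=lambda c:np.r_[(bb(P,c)-bt)*(sel!='side'),(bb(Q,c)-bs)*(sel!='top')]
    r=least_squares(f,[.5,.06,.095]);print(sel,r.x,f(r.x).round(1), 'in stand',(r.x-ctr)@X,(r.x-ctr)@Y)
E
```

```text
[[ 0.626   0.044   0.01  ]
 [ 0.5918  0.1375  0.01  ]
 [ 0.4741  0.0945  0.01  ]
 [ 0.5042 -0.0009  0.01  ]]
centre [0.54902758 0.06875222 0.01      ] len 0.12753887992706603 0.09974782956283075 yaw 20.143445533151944 18.82427138412235
yaw 19.564511724024875
both [0.51885451 0.05772489 0.09536062] [-0.3  0.1 -0.2 -0.2  0.3  0.1 -0.1  0.2] in stand -0.032123732235028506 -0.0002866694008608229
top [0.5187292  0.05809942 0.0867497 ] [-0.1  0.1  0.1 -0.1  0.  -0.   0.   0. ] in stand -0.032116386836819076 0.00010819629907590832
side [0.5193221  0.05759584 0.09514074] [-0.   0.  -0.  -0.   0.1 -0.1 -0.1  0.1] in stand -0.031726355135254375 -0.0005648490527892494
```

```bash
cat > go.py <<'E'
from h import *
from scipy.spatial.transform import Rotation as Ro
def Rt(yaw,tilt):
    return Ro.from_euler('z',yaw,degrees=True).as_matrix()@np.diag([1,-1,-1.])@Ro.from_euler('y',tilt,degrees=True).as_matrix()
def delta(p,R,s=None):
    s=s or read_state(); R0=np.array(s['tcp_rot'])
    print('shift mm',(R0.T@(np.array(p)-s['position'])*1000).round(1),'rot u',(Ro.from_matrix(R0.T@R).as_rotvec(degrees=True)/6).round(3))
E
python3 - <<'E'
from go import *
delta([.490,-.3007,.12],Rt(19.6,0))
E
```

```text
shift mm [ 315.6 -143.7  127. ] rot u [-0.019 -0.002  0.924]
```

>>> {"api": "apply_moves", "payload": {"rows": [{"x":50,"y":-25,"z":0,"rz":0.15},{"x":100,"y":-48,"z":0,"rz":0.3},{"x":150,"y":-70,"z":10,"rz":0.5},{"x":200,"y":-92,"z":40,"rz":0.7},{"x":250,"y":-115,"z":70,"rz":0.92},{"x":290,"y":-133,"z":100,"rz":0.92},{"x":315,"y":-143,"z":127,"rz":0.92},{"x":315.5,"y":-143.5,"z":127,"rz":0.92},{"x":315.5,"y":-143.5,"z":127,"rz":0.92}]}}

```text
validation failed for argument at $.ro...
```

Run:
```python
from go import *
im,d,P=snap('wrist','w1'); print(P['xyz'],P['orientation'].round(3))
s=read_state();print(s['time_s'],s['position'],s['force'])
hsv=cv2.cvtColor(im,cv2.COLOR_RGB2HSV)
m=cv2.inRange(hsv,(100,130,60),(120,255,255)); k,l,st,ce=cv2.connectedComponentsWithStats(m)
for i in range(1,k):
    if st[i,4]>300:
        cnt,_=cv2.findContours((l==i).astype('uint8'),0,2); e=cv2.fitEllipse(max(cnt,key=len)); print(st[i],e,ray(P,*e[0],.010)) 
delta([.490,-.3007,.031],Rt(19.6,0))
```

```text
[ 0.34202209 -0.52991037  0.38350031] [[ 0.425  0.862  0.276]
 [-0.905  0.405  0.128]
 [-0.001 -0.304  0.953]]
0.15 [ 0.26539515 -0.56527276  0.24677469] [-0.73331988  0.2118509   0.48150882]
shift mm [ 315.7 -143.7  216.1] rot u [-0.016 -0.002  0.923]
```

View pics/w1.png

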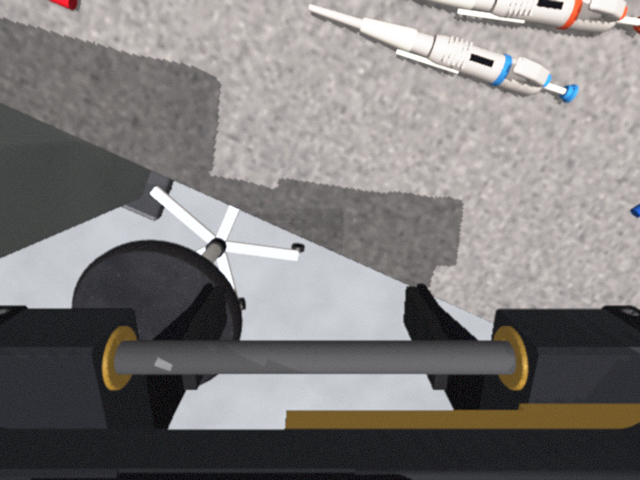

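The wrist view shows only the table edge and the pipettes; the move was refused, probably because every row needs all its keys.

>>> {"api": "apply_moves", "payload": {"rows": [{"x":50,"y":-25,"z":0,"rx":0,"ry":0,"rz":0.15,"claw":0},{"x":100,"y":-48,"z":0,"rx":0,"ry":0,"rz":0.3,"claw":0},{"x":150,"y":-70,"z":10,"rx":0,"ry":0,"rz":0.5,"claw":0},{"x":200,"y":-92,"z":40,"rx":0,"ry":0,"rz":0.7,"claw":0},{"x":250,"y":-115,"z":70,"rx":0,"ry":0,"rz":0.92,"claw":0},{"x":290,"y":-133,"z":100,"rx":0,"ry":0,"rz":0.92,"claw":0},{"x":315.5,"y":-143.5,"z":127,"rx":0,"ry":0,"rz":0.92,"claw":0},{"x":315.5,"y":-143.5,"z":127,"rx":0,"ry":0,"rz":0.92,"claw":0},{"x":315.5,"y":-143.5,"z":127,"rx":0,"ry":0,"rz":0.92,"claw":0}]}}

```text
time_s: 1.27
position: [0.4903, -0.3025, 0.1209]
tcp_rot: [[0.942, 0.336, 0.0], [0.336, -0.942, -0.001], [0.0, 0.001, -1.0]]
force: [0.3, 0.2, -0.9]
opening: 1.001
grasp_force: 0.0
```

Run:
```python
from go import *
im,d,P=snap('wrist','w2')
s=read_state();print(s['time_s'],s['position'])
hsv=cv2.cvtColor(im,cv2.COLOR_RGB2HSV)
m=cv2.inRange(hsv,(100,130,60),(120,255,255)); k,l,st,ce=cv2.connectedComponentsWithStats(m)
for i in range(1,k):
    if st[i,4]>300:
        cnt,_=cv2.findContours((l==i).astype('uint8'),0,2); e=cv2.fitEllipse(max(cnt,key=len)); print(st[i],e,ray(P,*e[0],.010)) 
delta([.490,-.3007,.031],Rt(19.6,0))
```

```text
1.325 [ 0.49024887 -0.30305282  0.12134584]
[ 277  206   79   77 4642] ((315.86920166015625, 244.03079223632812), (76.19940948486328, 78.1391372680664), 90.83855438232422) [ 0.49344272 -0.30288848  0.01      ]
shift mm [ 0.5 -2.5 90.3] rot u [ 0.016 -0.005 -0.003]
```

View pics/w2.png

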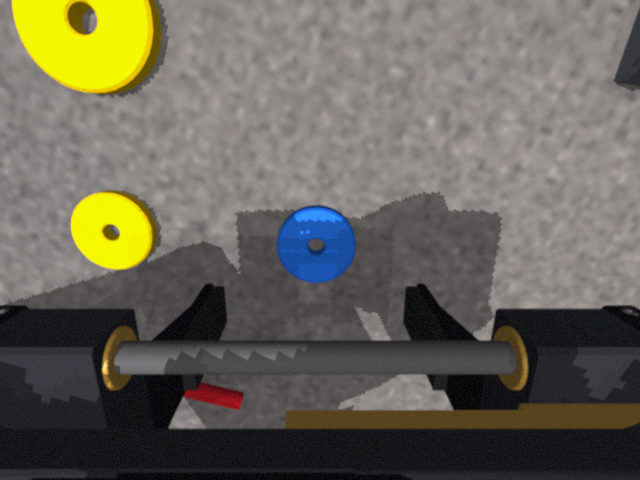

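The wrist view shows the blue ring centred between the fingers at (316,244), with the small yellow at (112,231). I'll descend to grip it.

>>> {"api": "apply_moves", "payload": {"rows": [{"x":0.5,"y":-1.5,"z":45,"rx":0,"ry":0,"rz":0,"claw":0},{"x":0.5,"y":-1.5,"z":80,"rx":0,"ry":0,"rz":0,"claw":0},{"x":0.5,"y":-1.5,"z":89.5,"rx":0,"ry":0,"rz":0,"claw":0},{"x":0.5,"y":-1.5,"z":89.5,"rx":0,"ry":0,"rz":0,"claw":0},{"x":0.5,"y":-1.5,"z":89.5,"rx":0,"ry":0,"rz":0,"claw":255},{"x":0.5,"y":-1.5,"z":89.5,"rx":0,"ry":0,"rz":0,"claw":255},{"x":0.5,"y":-1.5,"z":89.5,"rx":0,"ry":0,"rz":0,"claw":255},{"x":0.5,"y":-1.5,"z":89.5,"rx":0,"ry":0,"rz":0,"claw":255},{"x":0.5,"y":-1.5,"z":89.5,"rx":0,"ry":0,"rz":0,"claw":255}]}}

```text
time_s: 2.45
position: [0.4905, -0.3005, 0.0315]
tcp_rot: [[0.942, 0.336, 0.001], [0.336, -0.942, -0.001], [0.0, 0.001, -1.0]]
force: [-0.1, -0.4, 2.9]
opening: 0.626
grasp_force: 30.0
```

```bash
cat >> go.py <<'E'
M=np.array([.5189,.0577,.0953]); YAW=19.6
def pre(h,off=.0255,M=M):
    R=Rt(YAW,25); return M-R[:,2]*(off+h),R
E
python3 - <<'E'
from go import *
p,R=pre(.06); print(p); delta(p,R)
E
```

```text
[0.48485983 0.04557884 0.17278932]
shift mm [ 111.  -327.7 -141.5] rot u [0.007 4.162 0.007]
```

>>> {"api": "apply_moves", "payload": {"rows": [{"x":0,"y":0,"z":-30,"rx":0,"ry":0,"rz":0,"claw":255},{"x":5,"y":-20,"z":-80,"rx":0,"ry":0,"rz":0,"claw":255},{"x":25,"y":-65,"z":-115,"rx":0,"ry":0,"rz":0,"claw":255},{"x":50,"y":-115,"z":-140,"rx":0,"ry":0.7,"rz":0,"claw":255},{"x":70,"y":-165,"z":-141,"rx":0,"ry":1.4,"rz":0,"claw":255},{"x":85,"y":-215,"z":-141,"rx":0,"ry":2.1,"rz":0,"claw":255},{"x":100,"y":-265,"z":-141,"rx":0,"ry":2.9,"rz":0,"claw":255},{"x":111,"y":-310,"z":-141,"rx":0,"ry":3.6,"rz":0,"claw":255},{"x":111,"y":-327.5,"z":-141.5,"rx":0,"ry":4.16,"rz":0,"claw":255},{"x":111,"y":-327.5,"z":-141.5,"rx":0,"ry":4.16,"rz":0,"claw":255}]}}

```text
time_s: 3.7
position: [0.4826, 0.047, 0.1719]
tcp_rot: [[0.855, 0.337, 0.394], [0.305, -0.942, 0.143], [0.419, -0.003, -0.908]]
force: [-0.2, 0.5, 0.1]
opening: 0.628
grasp_force: 30.0
```

Run:
```python
from go import *
im,d,P=snap('wrist','w3'); im2,_,_=snap('side','s3')
c=cv2.resize(im2[175:325,240:420],(576,480))
cv2.imwrite('pics/w3s.png',np.hstack([cv2.resize(im,(400,300)),cv2.resize(c,(360,300))])[:,:,::-1])
s=read_state();print(s['time_s'],s['position'],s['opening'],s['grasp_force'])
delta(*pre(.012))
R=np.array(s['tcp_rot']);print('cam in tool',R.T@(P['xyz']-s['position']))
```

```text
3.8 [0.4855638  0.04490561 0.17273585] 0.6211785995761812 29.999810457229614
shift mm [-0.3 -0.9 47.8] rot u [0.008 0.006 0.007]
cam in tool [ 0.08242029 -0.00206121 -0.13670156]
```

View pics/w3s.png

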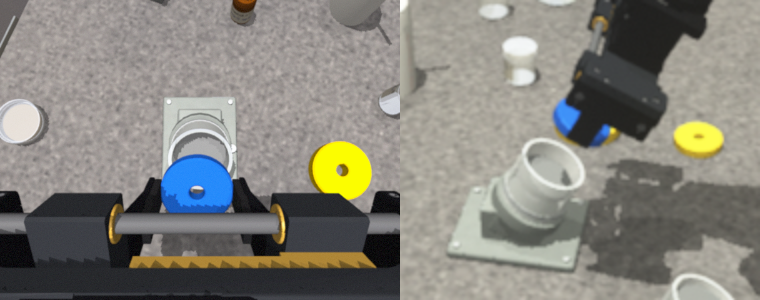

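Left wrist view: the blue ring, at about (197,183), is held flat and overlaps the near half of the mouth, whose rim spans x 168–234. The side view also shows the ring above the mouth. I'll enlarge this to check the alignment.

Run:
```python
from go import *
im,d,P=load('w3')
cv2.imwrite('pics/w3c.png',cv2.resize(im[190:360,240:400],(640,680)[:2],interpolation=2)[:600,:,::-1])
hsv=cv2.cvtColor(im,cv2.COLOR_RGB2HSV)
m=cv2.inRange(hsv,(100,130,60),(120,255,255)); k,l,st,ce=cv2.connectedComponentsWithStats(m); i=1+st[1:,4].argmax()
cnt,_=cv2.findContours((l==i).astype('uint8'),0,2); e=cv2.fitEllipse(max(cnt,key=len)); print(st[i],e)
```

```text
[ 257  247  117   94 8976] ((314.7199401855469, 303.66131591796875), (112.91170501708984, 115.50662231445312), 97.22579193115234)
```

View pics/w3c.png

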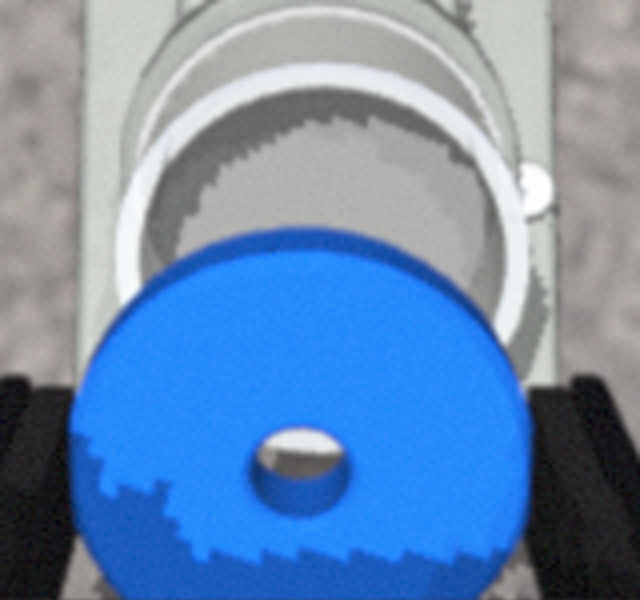

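Run:
```python
from go import *; from fit import *
im,d,P=load('w3'); p,R=pre(.06)
s=read_state(); R=np.array(s['tcp_rot']); p=np.array(s['position'])
t=np.linspace(0,2*np.pi,721)
def circ(c,r): return proj(P,p+(np.array(c)+r*np.stack([np.cos(t),np.sin(t),0*t],1))@R.T)
def rim(c): q=circ(c,.0335); return np.array([q[:,0].min(),q[:,0].max(),q[:,1].min()])
o=lambda x,y:np.array([x/4-.4+240,y/4-.4+190])
b=np.array([o(115,0)[0],o(530,0)[0],o(0,63)[1]])
print('mouth in tool, free',least_squares(lambda c:rim(c)-b,[0,0,.085]).x)
print('mouth, z fixed .0855',least_squares(lambda c:rim([*c,.0855])-b,[0,0]).x)
h=o(300.5,472)
print('ring hole',least_squares(lambda c:circ([*c,.0195],.006).mean(0)-h,[0,0]).x)
def ow(c): q=circ([*c,.021],.028); return np.array([q[:,0].min(),q[:,0].max()])-[o(70,0)[0],o(532,0)[0]]
print('outer y',least_squares(lambda c:ow([0,c[0]]),[0]).x)
print('pred mouth',R.T@(M-p))
```

```text
mouth in tool, free [-0.00050484  0.0007717   0.08767387]
mouth, z fixed .0855 [-5.16892672e-05  7.45031817e-04]
ring hole [-0.00116886 -0.0025554 ]
outer y [-0.00251473]
pred mouth [-0.00031648 -0.00094587  0.08526614]
```

```bash
cat >> go.py <<'E'
def avg(n=6,cam='wrist'):
    ps=[];cs=[];os=[];Rs=[];pc=[]
    for i in range(n):
        s=read_state(); P=camera_params('wrist'); ps.append(s['position']);Rs.append(s['tcp_rot']);cs.append(P['xyz']);pc.append(P['orientation']);im,d=capture(cam)
    ps=np.array(ps);R=Ro.from_matrix(np.array(Rs)).mean().as_matrix()
    print('pos mean',ps.mean(0).round(4),'std mm',(ps.std(0)*1000).round(2),'cam std',(np.std(cs,0)*1000).round(2))
    P['xyz']=np.mean(cs,0);P['orientation']=Ro.from_matrix(np.array(pc)).mean().as_matrix()
    print('cam in tool',(R.T@(P['xyz']-ps.mean(0))).round(4),'axes\n',(R.T@P['orientation']).round(4),'tool z',R[:,2].round(4))
    return {'position':ps.mean(0),'tcp_rot':R},im,P
E
python3 - <<'E'
from go import *
s,im,P=avg(8); delta(*pre(.012),s=s); print(Rt(YAW,25)[:,2], read_state()['time_s'])
E
```

```text
pos mean [0.4858 0.0446 0.1728] std mm [0.34 0.21 0.09] cam std [0.28 0.19 0.1 ]
cam in tool [ 0.0843  0.0004 -0.1368] axes
 [[ 0.000e+00  9.526e-01  3.043e-01]
 [ 1.000e+00  2.000e-04 -6.000e-04]
 [-7.000e-04  3.043e-01 -9.526e-01]] tool z [ 0.3984  0.1407 -0.9063]
shift mm [-0.5 -1.3 47.7] rot u [0.01  0.001 0.001]
[ 0.39813068  0.14176796 -0.90630779] 4.2
```

>>> {"api": "apply_moves", "payload": {"rows": [{"x":0,"y":0,"z":20,"rx":0,"ry":0,"rz":0,"claw":255},{"x":0,"y":0,"z":38,"rx":0,"ry":0,"rz":0,"claw":255},{"x":0,"y":0,"z":46,"rx":0,"ry":0,"rz":0,"claw":255},{"x":0,"y":0,"z":46,"rx":0,"ry":0,"rz":0,"claw":255},{"x":0,"y":0,"z":46,"rx":0,"ry":0,"rz":0,"claw":255},{"x":0,"y":0,"z":46,"rx":0,"ry":0,"rz":0,"claw":255}]}}

```text
time_s: 4.95
position: [0.5031, 0.0519, 0.1313]
tcp_rot: [[0.854, 0.336, 0.398], [0.304, -0.942, 0.141], [0.423, 0.0, -0.906]]
force: [-0.4, 0.3, -0.3]
opening: 0.627
grasp_force: 30.0
```

Run:
```python
from go import *
s,im,P=avg(5); delta(*pre(0),s=s); print(read_state()['time_s'],s)
np.savez('w4.npz',im=im,d=0,p=s['position'],R=s['tcp_rot'],**{k:np.array(P[k]) for k in('fx','fy','cx','cy','xyz','orientation')})
im2,_,_=snap('side','s4')
a=cv2.resize(im[230:380,235:395],(480,450),interpolation=2); b=cv2.resize(im2[215:315,270:340],(315,450),interpolation=2)
cv2.imwrite('pics/w4c.png',np.hstack([a,b])[:,:,::-1])
```

```text
pos mean [0.5031 0.052  0.1312] std mm [0.02 0.02 0.05] cam std [0.01 0.01 0.05]
cam in tool [ 0.0843  0.0004 -0.1368] axes
 [[ 0.000e+00  9.526e-01  3.043e-01]
 [ 1.000e+00  2.000e-04 -6.000e-04]
 [-6.000e-04  3.043e-01 -9.526e-01]] tool z [ 0.3981  0.1415 -0.9064]
shift mm [ 0.1 -0.1 14.2] rot u [0.002 0.001 0.004]
5.2 {'position': array([0.503089  , 0.05196442, 0.1312412 ]), 'tcp_rot': array([[ 8.53686179e-01,  3.35748836e-01,  3.98111325e-01],
       [ 3.04474344e-01, -9.41951456e-01,  1.41502044e-01],
       [ 4.22510689e-01,  4.16344816e-04, -9.06357846e-01]])}
```

View pics/w4c.png

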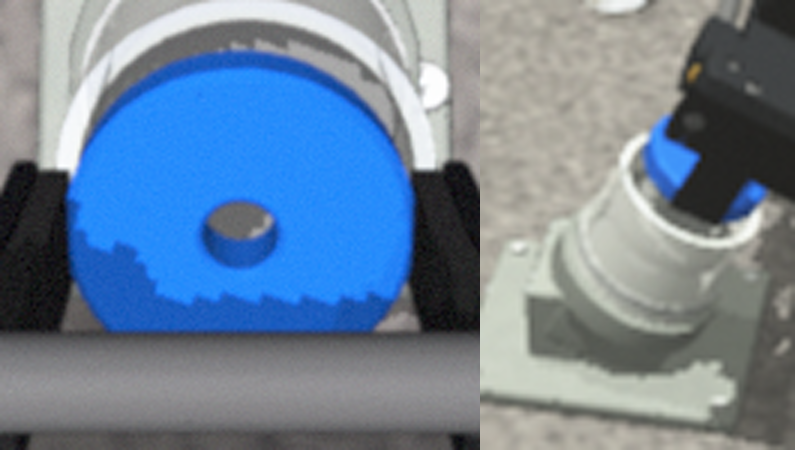

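Left view: ring centre at about (240,233); rim edges at row 150 are x≈57 and 434, so the mouth sits slightly to the right (+y). Both tilts match in the side view.

```bash
cat > an.py <<'E'
from fit import *
def analyse(f,pts_rim,hole,outer,mz,sc=3,off=(235,230)):
    z=np.load(f+'.npz');P={k:z[k] for k in('fx','fy','cx','cy','xyz','orientation')};p,R=z['p'],z['R']
    o=lambda a:np.array(a)/sc-.5+.5/sc+np.array(off)
    t=np.linspace(0,2*np.pi,721)
    circ=lambda c,r:proj(P,p+(np.array(c)+r*np.stack([np.cos(t),np.sin(t),0*t],1))@R.T)
    def res(c):
        q=circ([*c,mz],.0335); return [np.hypot(*(q-o(a)).T).min() *np.sign(np.hypot(*(o(a)-q.mean(0)))-np.hypot(*(q[np.hypot(*(q-o(a)).T).argmin()]-q.mean(0)))) for a in pts_rim]
    r=least_squares(res,[0,0],diff_step=.01,x_scale=.001,method='lm') if 0 else least_squares(lambda c:res(c/1000),[0.5,0.5],diff_step=.05)
    print('mouth',r.x.round(2),'res',np.round(r.fun,2))
    print('ring hole',least_squares(lambda c:circ([*c,.0195],.006).mean(0)-o(hole),[0,0]).x*1000)
    def ow(c): q=circ([0,c[0],.021],.028); return np.array([q[:,0].min(),q[:,0].max()])-[o((outer[0],0))[0],o((outer[1],0))[0]]
    print('outer y',least_squares(ow,[0]).x*1000)
E
python3 - <<'E'
from an import *
analyse('w4',[(57,150),(434,150),(244,-1),(80,90),(412,90)],(240,233),(66,414),.0397)
E
```

```text
mouth [0.06 1.45] res [-0.45 -0.52  0.5  -0.54 -0.36]
ring hole [1.37053912 0.4637875 ]
outer y [0.46750924]
```

>>> {"api": "apply_moves", "payload": {"rows": [{"x":-0.7,"y":0.6,"z":4,"rx":0,"ry":0,"rz":0,"claw":255},{"x":-0.7,"y":0.6,"z":7,"rx":0,"ry":0,"rz":0,"claw":255},{"x":-0.7,"y":0.6,"z":9,"rx":0,"ry":0,"rz":0,"claw":255},{"x":-0.7,"y":0.6,"z":11,"rx":0,"ry":0,"rz":0,"claw":255},{"x":-0.7,"y":0.6,"z":11,"rx":0,"ry":0,"rz":0,"claw":255},{"x":-0.7,"y":0.6,"z":11,"rx":0,"ry":0,"rz":0,"claw":255}]}}

```text
time_s: 6.0
position: [0.507, 0.0528, 0.1206]
tcp_rot: [[0.854, 0.336, 0.397], [0.304, -0.942, 0.142], [0.422, -0.0, -0.907]]
force: [-0.2, -0.2, 0.2]
opening: 0.623
grasp_force: 30.0
```

>>> {"api": "apply_moves", "payload": {"rows": [{"x":0,"y":0,"z":1,"rx":0,"ry":0,"rz":0,"claw":255},{"x":0,"y":0,"z":2,"rx":0,"ry":0,"rz":0,"claw":255},{"x":0,"y":0,"z":2,"rx":0,"ry":0,"rz":0,"claw":255}]}}

```text
time_s: 6.38
position: [0.5078, 0.0531, 0.1187]
tcp_rot: [[0.854, 0.336, 0.397], [0.304, -0.942, 0.142], [0.422, -0.0, -0.907]]
force: [-0.1, -0.5, -0.3]
opening: 0.627
grasp_force: 30.0
```

>>> {"api": "apply_moves", "payload": {"rows": [{"x":0,"y":0,"z":2,"rx":0,"ry":0,"rz":0,"claw":50},{"x":0,"y":0,"z":2,"rx":0,"ry":0,"rz":0,"claw":0},{"x":0,"y":0,"z":2,"rx":0,"ry":0,"rz":0,"claw":0},{"x":0,"y":0,"z":2,"rx":0,"ry":0,"rz":0,"claw":0},{"x":0,"y":0,"z":-20,"rx":0,"ry":0,"rz":0,"claw":0},{"x":0,"y":0,"z":-50,"rx":0,"ry":0,"rz":0,"claw":0},{"x":0,"y":0,"z":-60,"rx":0,"ry":0,"rz":0,"claw":0},{"x":0,"y":0,"z":-60,"rx":0,"ry":0,"rz":0,"claw":0},{"x":0,"y":0,"z":-60,"rx":0,"ry":0,"rz":0,"claw":0},{"x":0,"y":0,"z":-60,"rx":0,"ry":0,"rz":0,"claw":0}]}}

```text
time_s: 7.62
position: [0.484, 0.0447, 0.1725]
tcp_rot: [[0.854, 0.336, 0.397], [0.304, -0.942, 0.142], [0.421, -0.001, -0.907]]
force: [-0.1, -0.3, -0.3]
opening: 1.001
grasp_force: 0.0
```

Run:
```python
from go import *
s,im,P=avg(4); d=capture('wrist')[1]; im2,_,_=snap('side','s5')
np.savez('w5.npz',im=im,d=d,p=s['position'],R=s['tcp_rot'],**{k:np.array(P[k]) for k in('fx','fy','cx','cy','xyz','orientation')})
print(s['position'],read_state()['time_s'])
a=cv2.resize(im[180:340,235:395],(450,450),interpolation=2); b=cv2.resize(im2[215:315,265:340],(338,450),interpolation=2)
cv2.imwrite('pics/w5c.png',np.hstack([a,b])[:,:,::-1])
hsv=cv2.cvtColor(im,cv2.COLOR_RGB2HSV); m=cv2.inRange(hsv,(100,130,60),(120,255,255))>0
T=(cloud(d,P)-s['position'])@s['tcp_rot']*1000; v=m&(d>0); q=T[v]; print('blue px',m.sum(),'bbox',np.argwhere(m).min(0),np.argwhere(m).max(0))
A=np.c_[q[:,:2],np.ones(len(q))]; c=np.linalg.lstsq(A,q[:,2],rcond=None)[0]
print('blue plane slope',c,'tool z median',np.median(q,0)); print('mouth z in tool',(s['tcp_rot'].T@(M-s['position']))*1000)
delta([.4521,-.1636,.12],Rt(YAW,0),s=s)
```

```text
pos mean [0.4839 0.0447 0.1726] std mm [0.03 0.02 0.06] cam std [0.03 0.02 0.05]
cam in tool [ 0.0843  0.0004 -0.1368] axes
 [[ 1.000e-04  9.526e-01  3.043e-01]
 [ 1.000e+00  1.000e-04 -6.000e-04]
 [-6.000e-04  3.043e-01 -9.526e-01]] tool z [ 0.3966  0.142  -0.907 ]
[0.48392266 0.04468121 0.1725969 ] 7.925
blue px 5102 bbox [214 274] [292 357]
blue plane slope [3.17735253e-03 1.11483735e-04 9.40667489e+01] tool z median [ 1.98767222  1.3730153  93.92011217]
mouth z in tool [ 1.28698341 -0.46591942 85.8244783 ]
shift mm [-112.7  185.5    5.5] rot u [-7.000e-03 -4.152e+00  2.000e-03]
```

View pics/w5c.png

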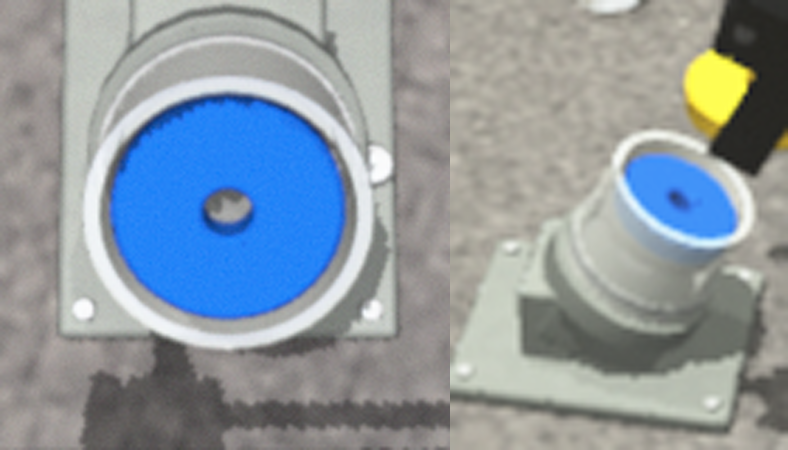

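Left: the blue ring lies flat and centred in the tube at (228,207), with its top about 8 mm below the rim. Next is the small yellow ring.

>>> {"api": "apply_moves", "payload": {"rows": [{"x":0,"y":45,"z":0,"rx":0,"ry":0,"rz":0,"claw":0},{"x":-25,"y":95,"z":0,"rx":0,"ry":-1,"rz":0,"claw":0},{"x":-60,"y":140,"z":2,"rx":0,"ry":-2,"rz":0,"claw":0},{"x":-90,"y":170,"z":4,"rx":0,"ry":-3,"rz":0,"claw":0},{"x":-112.5,"y":185.5,"z":5.5,"rx":0,"ry":-4,"rz":0,"claw":0},{"x":-112.5,"y":185.5,"z":5.5,"rx":0,"ry":-4.15,"rz":0,"claw":0},{"x":-112.5,"y":185.5,"z":5.5,"rx":0,"ry":-4.15,"rz":0,"claw":0},{"x":-112.5,"y":185.5,"z":5.5,"rx":0,"ry":-4.15,"rz":0,"claw":0},{"x":-112.5,"y":185.5,"z":5.5,"rx":0,"ry":-4.15,"rz":0,"claw":0}]}}

```text
time_s: 9.05
position: [0.4523, -0.1629, 0.1211]
tcp_rot: [[0.942, 0.336, 0.002], [0.336, -0.942, 0.001], [0.002, 0.0, -1.0]]
force: [0.0, 0.8, -0.9]
opening: 1.003
grasp_force: 0.0
```

Run:
```python
from go import *
s,im,P=avg(4); print(read_state()['time_s'])
hsv=cv2.cvtColor(im,cv2.COLOR_RGB2HSV); m=cv2.inRange(hsv,(25,130,60),(35,255,255)); k,l,st,ce=cv2.connectedComponentsWithStats(m)
for i in range(1,k):
    if st[i,4]>800:
        cnt,_=cv2.findContours((l==i).astype('uint8'),0,2); e=cv2.fitEllipse(max(cnt,key=len)); print(st[i],e,ray(P,*e[0],.010)) 
delta([.4526,-.1635,.0315],Rt(YAW,0),s=s)
```

```text
pos mean [ 0.4523 -0.1631  0.121 ] std mm [0.05 0.16 0.05] cam std [0.05 0.16 0.05]
cam in tool [ 0.0844  0.0004 -0.1368] axes
 [[-2.000e-04  9.526e-01  3.043e-01]
 [ 1.000e+00  4.000e-04 -5.000e-04]
 [-6.000e-04  3.043e-01 -9.526e-01]] tool z [ 1.5e-03  4.0e-04 -1.0e+00]
9.25
[  264     0   136   112 12190] ((331.1126708984375, 35.6161003112793), (135.09254455566406, 151.66262817382812), 3.648371458053589) [ 0.58217263 -0.12775839  0.01      ]
[ 279  208   78   75 4282] ((317.6860656738281, 244.98484802246094), (74.27076721191406, 75.2364501953125), 81.33594512939453) [ 0.4553534  -0.16483161  0.01      ]
shift mm [-0.   0.5 89.5] rot u [ 0.001 -0.015  0.009]
```

>>> {"api": "apply_moves", "payload": {"rows": [{"x":0,"y":0.5,"z":45,"rx":0,"ry":0,"rz":0,"claw":0},{"x":0,"y":0.5,"z":80,"rx":0,"ry":0,"rz":0,"claw":0},{"x":0,"y":0.5,"z":89.5,"rx":0,"ry":0,"rz":0,"claw":0},{"x":0,"y":0.5,"z":89.5,"rx":0,"ry":0,"rz":0,"claw":0},{"x":0,"y":0.5,"z":89.5,"rx":0,"ry":0,"rz":0,"claw":0},{"x":0,"y":0.5,"z":89.5,"rx":0,"ry":0,"rz":0,"claw":255},{"x":0,"y":0.5,"z":89.5,"rx":0,"ry":0,"rz":0,"claw":255},{"x":0,"y":0.5,"z":89.5,"rx":0,"ry":0,"rz":0,"claw":255},{"x":0,"y":0.5,"z":89.5,"rx":0,"ry":0,"rz":0,"claw":255},{"x":0,"y":0.5,"z":89.5,"rx":0,"ry":0,"rz":0,"claw":255}]}}

```text
time_s: 10.5
position: [0.4527, -0.1641, 0.0314]
tcp_rot: [[0.942, 0.336, 0.001], [0.336, -0.942, 0.0], [0.001, 0.0, -1.0]]
force: [0.7, -0.0, 2.6]
opening: 0.628
grasp_force: 30.0
```

Run:
```python
from go import *
s,im,P=avg(2); print(read_state()['opening'])
p=np.array([.5078,.0531,.1187]);R=Rt(YAW,25); delta(p-R[:,2]*.06,R,s=s)
```

```text
pos mean [ 0.4527 -0.1641  0.0314] std mm [0.01 0.   0.  ] cam std [0. 0. 0.]
cam in tool [ 0.0844  0.0004 -0.1368] axes
 [[-3.000e-04  9.526e-01  3.043e-01]
 [ 1.000e+00  4.000e-04 -5.000e-04]
 [-6.000e-04  3.043e-01 -9.526e-01]] tool z [ 1.3e-03  1.0e-04 -1.0e+00]
0.6251091803845931
shift mm [  99.6 -186.1 -141.6] rot u [3.000e-03 4.154e+00 5.000e-03]
```

>>> {"api": "apply_moves", "payload": {"rows": [{"x":0,"y":0,"z":-30,"rx":0,"ry":0,"rz":0,"claw":255},{"x":0,"y":0,"z":-80,"rx":0,"ry":0,"rz":0,"claw":255},{"x":15,"y":-20,"z":-120,"rx":0,"ry":0.7,"rz":0,"claw":255},{"x":40,"y":-60,"z":-141,"rx":0,"ry":1.4,"rz":0,"claw":255},{"x":65,"y":-105,"z":-141.5,"rx":0,"ry":2.3,"rz":0,"claw":255},{"x":85,"y":-150,"z":-141.5,"rx":0,"ry":3.2,"rz":0,"claw":255},{"x":99.5,"y":-186,"z":-141.5,"rx":0,"ry":4.15,"rz":0,"claw":255},{"x":99.5,"y":-186,"z":-141.5,"rx":0,"ry":4.15,"rz":0,"claw":255},{"x":99.5,"y":-186,"z":-141.5,"rx":0,"ry":4.15,"rz":0,"claw":255},{"x":99.5,"y":-186,"z":-141.5,"rx":0,"ry":4.15,"rz":0,"claw":255}]}}

```text
time_s: 11.85
position: [0.4842, 0.0441, 0.1729]
tcp_rot: [[0.854, 0.336, 0.398], [0.304, -0.942, 0.141], [0.422, 0.001, -0.907]]
force: [0.7, -0.1, -1.4]
opening: 0.629
grasp_force: 30.0
```

Run:
```python
from go import *
s,im,P=avg(3)
p=np.array([.5078,.0531,.1187]);R=Rt(YAW,25); delta(p,R,s=s)
```

```text
pos mean [0.4843 0.044  0.1729] std mm [0.04 0.07 0.01] cam std [0.04 0.09 0.03]
cam in tool [ 0.0843  0.0004 -0.1368] axes
 [[ 0.000e+00  9.526e-01  3.043e-01]
 [ 1.000e+00  2.000e-04 -6.000e-04]
 [-6.000e-04  3.043e-01 -9.526e-01]] tool z [ 0.398   0.1412 -0.9065]
shift mm [-0.  -0.7 59.8] rot u [0.005 0.004 0.001]
```

>>> {"api": "apply_moves", "payload": {"rows": [{"x":0,"y":-0.5,"z":25,"rx":0,"ry":0,"rz":0,"claw":255},{"x":0,"y":-0.5,"z":42,"rx":0,"ry":0,"rz":0,"claw":255},{"x":0,"y":-0.5,"z":48,"rx":0,"ry":0,"rz":0,"claw":255},{"x":0,"y":-0.5,"z":51,"rx":0,"ry":0,"rz":0,"claw":255},{"x":0,"y":-0.5,"z":53,"rx":0,"ry":0,"rz":0,"claw":255},{"x":0,"y":-0.5,"z":55,"rx":0,"ry":0,"rz":0,"claw":255},{"x":0,"y":-0.5,"z":57,"rx":0,"ry":0,"rz":0,"claw":255},{"x":0,"y":-0.5,"z":57,"rx":0,"ry":0,"rz":0,"claw":255}]}}

```text
time_s: 13.0
position: [0.5062, 0.0531, 0.1212]
tcp_rot: [[0.854, 0.336, 0.398], [0.304, -0.942, 0.142], [0.422, 0.0, -0.907]]
force: [-0.1, 0.5, -0.3]
opening: 0.627
grasp_force: 30.0
```

>>> {"api": "apply_moves", "payload": {"rows": [{"x":0,"y":0,"z":1,"rx":0,"ry":0,"rz":0,"claw":255},{"x":0,"y":0,"z":2,"rx":0,"ry":0,"rz":0,"claw":255},{"x":0,"y":0,"z":3,"rx":0,"ry":0,"rz":0,"claw":255},{"x":0,"y":0,"z":3,"rx":0,"ry":0,"rz":0,"claw":255},{"x":0,"y":0,"z":3,"rx":0,"ry":0,"rz":0,"claw":255}]}}

```text
time_s: 13.62
position: [0.5074, 0.0535, 0.1184]
tcp_rot: [[0.854, 0.336, 0.398], [0.304, -0.942, 0.142], [0.422, 0.0, -0.907]]
force: [0.5, -0.2, -0.7]
opening: 0.626
grasp_force: 30.0
```

>>> {"api": "apply_moves", "payload": {"rows": [{"x":0,"y":0,"z":3,"rx":0,"ry":0,"rz":0,"claw":50},{"x":0,"y":0,"z":3,"rx":0,"ry":0,"rz":0,"claw":0},{"x":0,"y":0,"z":3,"rx":0,"ry":0,"rz":0,"claw":0},{"x":0,"y":0,"z":3,"rx":0,"ry":0,"rz":0,"claw":0},{"x":0,"y":0,"z":-20,"rx":0,"ry":0,"rz":0,"claw":0},{"x":0,"y":0,"z":-50,"rx":0,"ry":0,"rz":0,"claw":0},{"x":0,"y":0,"z":-60,"rx":0,"ry":0,"rz":0,"claw":0},{"x":0,"y":0,"z":-60,"rx":0,"ry":0,"rz":0,"claw":0},{"x":0,"y":0,"z":-60,"rx":0,"ry":0,"rz":0,"claw":0},{"x":0,"y":0,"z":-60,"rx":0,"ry":0,"rz":0,"claw":0}]}}

```text
time_s: 14.88
position: [0.4836, 0.0451, 0.1722]
tcp_rot: [[0.854, 0.336, 0.397], [0.304, -0.942, 0.142], [0.421, -0.001, -0.907]]
force: [-0.5, -0.1, 0.3]
opening: 1.001
grasp_force: 0.0
```

```bash
cat > chk.py <<'E'
from go import *
def chk(f):
    s,im,P=avg(4); d=capture('wrist')[1]
    np.savez(f+'.npz',im=im,d=d,p=s['position'],R=s['tcp_rot'],**{k:np.array(P[k]) for k in('fx','fy','cx','cy','xyz','orientation')})
    hsv=cv2.cvtColor(im,cv2.COLOR_RGB2HSV); m=cv2.inRange(hsv,(25,130,60),(35,255,255)); k,l,st,ce=cv2.connectedComponentsWithStats(m)
    T=(cloud(d,P)-s['position'])@s['tcp_rot']*1000
    i=[i for i in range(1,k) if st[i,4]>1000 and abs(ce[i][0]-316)<60]; 
    for j in i:
        v=(l==j)&(d>0); q=T[v]; A=np.c_[q[:,:2],np.ones(len(q))]; c=np.linalg.lstsq(A,q[:,2],rcond=None)[0]; print(st[j],'plane',c.round(3),'med',np.median(q,0))
    red=cv2.inRange(hsv,(0,120,60),(8,255,255))|cv2.inRange(hsv,(172,120,60),(180,255,255)); k,l,st,ce=cv2.connectedComponentsWithStats(red)
    for j in range(1,k):
        if st[j,4]>20: print('red',ce[j],st[j,4],np.median(T[(l==j)],0))
    print('mouth in tool',(s['tcp_rot'].T@(M-s['position']))*1000,'t',read_state()['time_s'])
    return s,im
E
python3 -c "
from chk import *
chk('w6')"
```

```text
pos mean [0.4835 0.0451 0.1723] std mm [0.02 0.01 0.04] cam std [0.02 0.   0.04]
cam in tool [ 0.0843  0.0003 -0.1368] axes
 [[ 0.000e+00  9.526e-01  3.043e-01]
 [ 1.000e+00  2.000e-04 -6.000e-04]
 [-6.000e-04  3.043e-01 -9.526e-01]] tool z [ 0.3965  0.1421 -0.907 ]
[ 272  216   87   84 5506] plane [ 8.0000e-03 -3.0000e-03  8.1775e+01] med [ 3.20191723  0.69890048 81.69442462]
mouth in tool [ 1.63782194  0.09531345 85.60602221] t 15.125
```

>>> {"api": "apply_moves", "payload": {"rows": [{"x":1.8,"y":0.4,"z":0,"rx":0,"ry":0,"rz":0,"claw":255},{"x":1.8,"y":0.4,"z":5,"rx":0,"ry":0,"rz":0,"claw":255},{"x":1.8,"y":0.4,"z":10,"rx":0,"ry":0,"rz":0,"claw":255},{"x":1.8,"y":0.4,"z":15,"rx":0,"ry":0,"rz":0,"claw":255},{"x":1.8,"y":0.4,"z":20,"rx":0,"ry":0,"rz":0,"claw":255},{"x":1.8,"y":0.4,"z":25,"rx":0,"ry":0,"rz":0,"claw":255},{"x":1.8,"y":0.4,"z":30,"rx":0,"ry":0,"rz":0,"claw":255},{"x":1.8,"y":0.4,"z":35,"rx":0,"ry":0,"rz":0,"claw":255}]}}

```text
time_s: 16.12
position: [0.4993, 0.0502, 0.1415]
tcp_rot: [[0.854, 0.336, 0.397], [0.304, -0.942, 0.142], [0.422, -0.0, -0.907]]
force: [0.7, 0.1, -0.1]
opening: 0.171
grasp_force: 0.0
```

Opening is 0.17 and the fingers are still closing. I'll wait, then approach.

>>> {"api": "apply_moves", "payload": {"rows": [{"x":0,"y":0,"z":0,"rx":0,"ry":0,"rz":0,"claw":255},{"x":0,"y":0,"z":5,"rx":0,"ry":0,"rz":0,"claw":255},{"x":0,"y":0,"z":10,"rx":0,"ry":0,"rz":0,"claw":255},{"x":0,"y":0,"z":14,"rx":0,"ry":0,"rz":0,"claw":255},{"x":0,"y":0,"z":17,"rx":0,"ry":0,"rz":0,"claw":255},{"x":0,"y":0,"z":18,"rx":0,"ry":0,"rz":0,"claw":255},{"x":0,"y":0,"z":18,"rx":0,"ry":0,"rz":0,"claw":255}]}}

```text
time_s: 17.0
position: [0.5063, 0.0527, 0.1255]
tcp_rot: [[0.854, 0.336, 0.397], [0.304, -0.942, 0.142], [0.422, -0.0, -0.907]]
force: [0.4, -0.3, -0.4]
opening: 0.003
grasp_force: 0.0
```

>>> {"api": "apply_moves", "payload": {"rows": [{"x":0,"y":0,"z":1.5,"rx":0,"ry":0,"rz":0,"claw":255},{"x":0,"y":0,"z":3,"rx":0,"ry":0,"rz":0,"claw":255},{"x":0,"y":0,"z":4,"rx":0,"ry":0,"rz":0,"claw":255},{"x":0,"y":0,"z":5,"rx":0,"ry":0,"rz":0,"claw":255},{"x":0,"y":0,"z":6,"rx":0,"ry":0,"rz":0,"claw":255},{"x":0,"y":0,"z":7,"rx":0,"ry":0,"rz":0,"claw":255},{"x":0,"y":0,"z":8,"rx":0,"ry":0,"rz":0,"claw":255},{"x":0,"y":0,"z":9,"rx":0,"ry":0,"rz":0,"claw":255}]}}

```text
time_s: 18.0
position: [0.51, 0.054, 0.1173]
tcp_rot: [[0.854, 0.336, 0.398], [0.304, -0.942, 0.142], [0.422, 0.0, -0.907]]
force: [-2.3, -0.5, 5.0]
opening: 0.006
grasp_force: 2.7
```

Steady force of about 5.5 N: the column is sliding.

>>> {"api": "apply_moves", "payload": {"rows": [{"x":0,"y":0,"z":1,"rx":0,"ry":0,"rz":0,"claw":255},{"x":0,"y":0,"z":2,"rx":0,"ry":0,"rz":0,"claw":255},{"x":0,"y":0,"z":3,"rx":0,"ry":0,"rz":0,"claw":255},{"x":0,"y":0,"z":4,"rx":0,"ry":0,"rz":0,"claw":255},{"x":0,"y":0,"z":5,"rx":0,"ry":0,"rz":0,"claw":255},{"x":0,"y":0,"z":6,"rx":0,"ry":0,"rz":0,"claw":255}]}}

```text
time_s: 18.75
position: [0.5124, 0.0548, 0.1119]
tcp_rot: [[0.854, 0.336, 0.398], [0.304, -0.942, 0.142], [0.422, 0.0, -0.907]]
force: [-2.2, -1.1, 5.3]
opening: 0.007
grasp_force: 2.7
```

>>> {"api": "apply_moves", "payload": {"rows": [{"x":0,"y":0,"z":1,"rx":0,"ry":0,"rz":0,"claw":255},{"x":0,"y":0,"z":2,"rx":0,"ry":0,"rz":0,"claw":255},{"x":0,"y":0,"z":3,"rx":0,"ry":0,"rz":0,"claw":255}]}}

```text
time_s: 19.12
position: [0.5136, 0.0552, 0.1091]
tcp_rot: [[0.854, 0.336, 0.398], [0.304, -0.942, 0.142], [0.422, 0.0, -0.907]]
force: [-2.0, -1.0, 5.6]
opening: 0.011
grasp_force: 2.7
```

>>> {"api": "apply_moves", "payload": {"rows": [{"x":0,"y":0,"z":1,"rx":0,"ry":0,"rz":0,"claw":255},{"x":0,"y":0,"z":2,"rx":0,"ry":0,"rz":0,"claw":255},{"x":0,"y":0,"z":3,"rx":0,"ry":0,"rz":0,"claw":255}]}}

```text
time_s: 19.5
position: [0.5147, 0.0556, 0.1067]
tcp_rot: [[0.854, 0.336, 0.398], [0.304, -0.942, 0.142], [0.422, 0.0, -0.906]]
force: [-4.1, -1.3, 7.6]
opening: 0.008
grasp_force: 4.4
```

Force is up to about 9 N, so this is the last 3 mm.

>>> {"api": "apply_moves", "payload": {"rows": [{"x":0,"y":0,"z":1,"rx":0,"ry":0,"rz":0,"claw":255},{"x":0,"y":0,"z":2,"rx":0,"ry":0,"rz":0,"claw":255}]}}

```text
time_s: 19.75
position: [0.5151, 0.0558, 0.1056]
tcp_rot: [[0.854, 0.335, 0.399], [0.304, -0.942, 0.141], [0.423, 0.001, -0.906]]
force: [-10.4, -3.4, 25.1]
opening: 0.006
grasp_force: 13.7
```

About 27 N: this is the firm stop. I'll back off and inspect.

>>> {"api": "apply_moves", "payload": {"rows": [{"x":0,"y":0,"z":-3,"rx":0,"ry":0,"rz":0,"claw":255},{"x":0,"y":0,"z":-12,"rx":0,"ry":0,"rz":0,"claw":255},{"x":0,"y":0,"z":-35,"rx":0,"ry":0,"rz":0,"claw":255},{"x":0,"y":0,"z":-65,"rx":0,"ry":0,"rz":0,"claw":255},{"x":0,"y":0,"z":-95,"rx":0,"ry":0,"rz":0,"claw":255},{"x":0,"y":0,"z":-105,"rx":0,"ry":0,"rz":0,"claw":255},{"x":0,"y":0,"z":-105,"rx":0,"ry":0,"rz":0,"claw":255},{"x":0,"y":0,"z":-105,"rx":0,"ry":0,"rz":0,"claw":255},{"x":0,"y":0,"z":-105,"rx":0,"ry":0,"rz":0,"claw":255}]}}

```text
time_s: 20.88
position: [0.4736, 0.0412, 0.1991]
tcp_rot: [[0.855, 0.336, 0.396], [0.304, -0.942, 0.142], [0.421, -0.001, -0.907]]
force: [-0.3, -0.0, -0.6]
opening: 0.009
grasp_force: 0.0
```

```bash
python3 -c "
from chk import *
s,im=chk('w7'); im2,_,_=snap('side','s7')
print(read_state()['force'])
a=cv2.resize(im[180:340,235:395],(450,450),interpolation=2); b=cv2.resize(im2[215:315,265:340],(338,450),interpolation=2)
cv2.imwrite('pics/w7c.png',np.hstack([a,b])[:,:,::-1])"
```

```text
pos mean [0.4736 0.0412 0.1992] std mm [0.01 0.01 0.09] cam std [0.02 0.   0.09]
cam in tool [ 0.0843  0.0004 -0.1368] axes
 [[ 0.000e+00  9.526e-01  3.043e-01]
 [ 1.000e+00  2.000e-04 -6.000e-04]
 [-6.000e-04  3.043e-01 -9.526e-01]] tool z [ 0.3962  0.1422 -0.9071]
[ 279  207   72   68 3580] plane [-4.00000e-03 -1.00000e-03  1.29256e+02] med [ -1.06260306   1.53955597 129.23019572]
red [364.7254902  228.90196078] 51 [ -7.81924149  46.28796634 186.69804265]
mouth in tool [-2.31780807e-02 -2.28943604e-01  1.14519149e+02] t 21.125
[-0.18342136  0.09619197  0.18403837]
```

View pics/w7c.png

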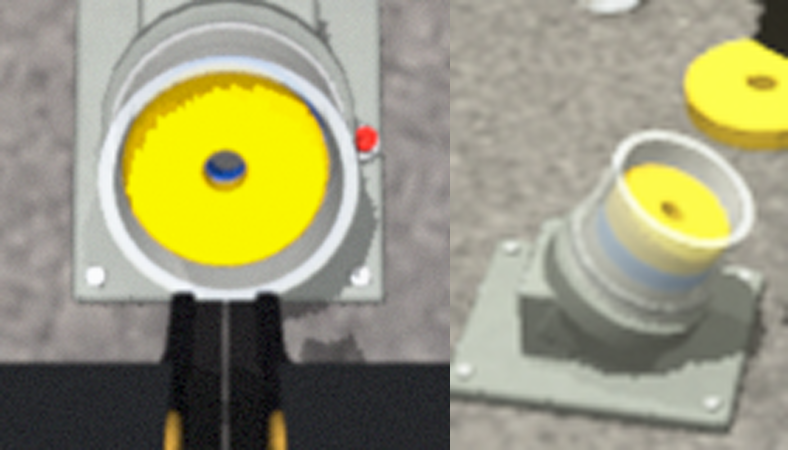

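The yellow ring lies flat on the blue, about 15 mm below the rim. The red pin shows at (366,138) and the follower reached its firm stop, about 27 N after roughly 18.6 mm of travel. Handing in.

```bash
python3 -c "
from rig import *
print(hand_in())"
```

```text
the job is handed in; nothing more can be done
None
```

The job is handed in (no verdict shown): both rings lie flat in the right-hand magazine, yellow on blue; I pressed the column to its firm stop (27 N), the red pin is up though I didn't measure its height, and the arm is clear, after about 21 s of the 58 s allowed.

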